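# Lock the dose stop of a syringe draw-up stand

### The arm

A 6-joint arm with a two-finger parallel gripper is mounted at the origin on a cart in front of the work surface, level with it; the furniture and walls round the work are solid. World frame = base frame: x ahead of the robot, y to its left, z up, the work surface at z = 0. Lengths are in m, angles in rad, forces in N, time in s.
With the tool pointing down it reaches from about 0.3 to 0.75 m from the base axis. Payload 8.5 kg.
Tool frame: the origin (TCP) lies on the centre line of the jaws, within the pads' length; the fingertips stand 19 mm ahead of it and the grasp point (between the pads) is the TCP; x points along the fingers, z is the direction in which the jaws open and shut, and the axes are right-handed (so a half turn about x gives the same grasp; the last joint's range is limited). The gripper opens to 85 mm and grips with 20 to 120 N. Pads are 22 mm wide; open, the fingers measure 114 mm over their backs; the gripper's body (76 mm by 85 mm) begins 54 mm behind the grasp point. The pads swing forward as they close: fully open they stand 13 mm farther back than shut.
Start: joints at [-1.507, 0.381, 1.297, -0, 1.464, -0.215], TCP at [0.151, -0.529, 0.226] pointing down, gripper open.
Joint ranges: [-3.11, 3.11], [-0.89, 2.33], [0.22, 2.48], [-1.42, 4.56], [0.17, 2.85], [-2.88, 2.88]. Speed limits (rad/s): [2.39, 2.39, 3.14, 3.14, 3.14, 3.14].

### API

Orientations are given as a unit quaternion [x, y, z, w].
In Python, from plant import r gives the robot as it stands. The module is installed in compiled form; this text tells all that it offers.
- The arm moves only by the tool servo_tool, never from a script. Its argument "increments" is a list of rows, each a list of 2 entries, a list of its own where there are three numbers: the shift along the world's x, y, z in cm, then the turn, a rotation vector about the world's x, y, z in rad. A call has 1 to 20 rows; each row shifts and turns the commanded pose from where the row before left it; what a row does not reach is not made up. A row lasts 1/10 s, in which the tool goes at most 50 mm and 8.59 degrees, less where a joint would pass 70% of its speed; a pose out of reach is approached as far as the arm can. A call with a gripper value outside its range is refused whole. "hand" is the opening in per cent of the stroke, from 0 (shut) to 100 (fully open), set as the call begins (left out, the last holds). The fingers move at their own pace and stop on an object; "grip_force" is the grip in N (left out, the last holds). Time passes only in rows, so rows that do not move let the fingers close. It gives the time, the measured TCP pose, the force and the opening at its end, in the units of the state.
- r.state(): the state, without advancing time (a new reading comes with each control period).
- r.camera(name): name is "scene" or "top" or "wrist"; returns the picture (400x640x3 uint8, blue, green, red); there is no depth.
- r.camera_info(name): a dict with "mtx" (3x3 intrinsics, pixels), "position" and "orientation" of the camera in the world. Camera axes: x right, y up, looking along -z (the intrinsics and any distortion apply to the point x, -y, -z); pixel columns grow to the right and rows downward; lengths in m; the calibration is good to about 2 mm. A picture is of the moment at which its call begins: read the wrist's pose just before it. camera_info takes no time and is no camera call; for the wrist camera it gives the pose at the moment of the call.
- r.finish_job(): hands the job in, once; it reports no verdict.
Trained networks look in the newest picture that a camera, given by its name, has taken for a name from the list of things; names that differ only in an ending like _2 or _b are one class to them, and where a whole thing is asked for, a point or a joint stands for the part that bears it (a point fixed in the world has none). Each returns a list of dicts, best first, with "score" (0 to 1); they miss things now and then, are a little off and sometimes report something else, mostly with a low value. They report only what shows in the picture. A call takes as long as a camera call.
- r.boxes_of(camera, name): "position" ([x, y, z] in m, in the coordinates of the camera as it stood for that picture, good to about 4 mm: the middle of the surface that is visible of it).
- r.silhouettes(camera, name): "pixels" (400x640 bool, what is visible of it).
- r.tip_of(camera, name): "position" ([x, y, z] in m, in the coordinates of the camera as it stood for that picture, good to about 4 mm: a listed point, or the origin of a listed thing).
The state is a dict: "time_s": time; "q": joint angles; "qd": joint speeds; "tau": joint torques, N m; "tool_pos": TCP position; "ee_rot": TCP orientation; "force": force on the tool from outside, world axes, zero at the start; "wrist_torque": the same for the moment, N m; "finger_gap": finger opening in m.
Only numpy, scipy, OpenCV 4.12 (cv2) and the standard library are available. Lean on these libraries where they do the work, as an engineer would, in place of code of your own. Each camera call takes 0.05 s, during which the arm holds its last target. There are 200 camera calls.

### The job

The dose stop on the syringe draw-up stand has been set but not locked yet. Push the slide down by its black handle until the stop rests on the bush, leave it there while you run the hex jam nut down the stop rod (clockwise from above) against the round set nut and tighten it firmly, without turning the set nut, which would change the dose. Then lift the slide by its handle all the way back up, ready for the next syringe, and let go; do not shift the dosing cup and the two vials that stand beside it.

Things in the scene. Friction and masses are not known exactly. Their poses are not given: they have to be found in the camera images.
- stand: Draw-up stand, fixed on the table: grey base 105 x 205 mm, two steel posts, aluminium bridge (top at 100 mm). Origin on the table under its middle; x points to its back, y left, z up. Stop rod at x 0, y +45 mm, its end 182 mm above the table with the slide down, 210 mm up; syringe with upside-down vial on top at x 0, y -45 mm, 201 mm high.
- slide (a joint): Height in m of the slide (aluminium beam under the bridge, with handle, stop rod, both nuts and syringe plunger): 0 = fully down, set nut resting on the bush; 0.028 = fully up at its end stop. Stays where it is left; about 3 N push it down, about 10 N lift it.
- handle (a point): Middle of the black round grip of the slide's handle: 18 mm diameter, 54 mm long, lying along the stand's x axis (this point's x axis, pointing to the back), 102 mm in front of the rod's plane, 39 mm above the table with the slide down. Can be pushed from above or pinched across y.
- jam_nut (a joint): Turn of the jam nut, rad, growing clockwise from above (tightening), 4 mm descent a turn: 0 = just touching the set nut, negative = open gap (it starts at -5.2 to -3.2). It runs freely (0.06 N m) and stays where it is left.
- clamp (a joint): How far the jam nut has been tightened past first contact with the set nut, rad (0 at the start, at most 0.4). It takes 0.12 N m plus 0.1 N m per rad; let go, it stays (it may creep back by about a tenth). The nut is tight at 0.1 or more.
- jam_nut_mid (a point): Centre of the jam nut, on the upright rod's axis, half-way up: plain steel hex nut, 32 mm across flats, 37 mm across corners, 15 mm high. The point's x axis is square to a pair of flats and turns with the nut. 151.5 mm above the table with slide down and nut tight. The 16 mm rod rises about 30 mm above this point.
- set_nut (a joint): Turn of the set nut, rad, clockwise from above; 0 at the start. It must stay there.
- set_nut_top (a point): Centre of the upper face of the set nut: round knurled steel nut, 26 mm diameter, 12 mm high, on the same rod below the jam nut; 144 mm above the table with the slide down.
- cup: Bystander: small clear dosing cup, 39 mm wide, 38 mm high; origin at its underside.
- vial_a: Bystander: glass vial standing on the table, 16 mm diameter, 39 mm high; origin at its underside.
- vial_b: Bystander: second such vial.

How it is judged:
On the way, in this order (a step that is already met when the one before it is completed fails the run):
1. the slide is pushed fully down (value of joint slide below 0.0015 m), for 0.2 s.
2. with the slide down, the jam nut is run down and clamped on the set nut (value of joint jam_nut above -0.06 rad and value of joint clamp above 0.1 rad and value of joint slide below 0.003 m), for 0.2 s.
At the end, for the whole second after the job is handed in: the slide is fully up (within 3 mm of its upper end) and at rest, the jam nut in contact with the set nut and still tight on it (at least 0.06 rad past first contact), the set nut within 0.25 rad of where it was (value of joint slide above 0.025 m and value of joint jam_nut above -0.06 rad and value of joint clamp above 0.06 rad and value of joint set_nut between -0.25 and 0.25 rad and velocity of joint slide below 0.005 m/s); the robot touches nothing.
It fails at once if the set nut is turned by more than 0.25 rad (value of joint set_nut above 0.25 rad or value of joint set_nut below -0.25 rad).
It fails at once if the cup or a vial is shifted by more than 30 mm (distance of any of cup, vial_a, vial_b from where it was at the start of the episode above 0.03 m).
It also fails if it takes over 72 s, if anything falls off the work surface, if the arm or the gripper's body presses on something with over 40 N, if the wrist force passes 120 N, or if a joint passes its speed limit or range.

## Working session

There is one attempt and no reset: what is moved stays moved. The work goes in short steps, Python scripts to look and compute and a tool call to move; the robot and the scene stay as the last step left them, time stands still between calls to the robot, and variables do not carry over. Pictures are saved under pics/ and viewed, about 8 in all and at most 12, crops included, and the job is handed in when it is done.

Besides the shell and the picture viewer there is one more tool, called by a JSON object that holds its "op" and its "data". servo_tool: Moves the arm, as the interface text tells. Its arguments: {"type":"object","properties":{"increments":{"type":"array"},"hand":{"type":"number"},"grip_force":{"type":"number"}},"required":["increments"]}

```bash
mkdir -p pics; cat > h.py <<'E'
import numpy as np, cv2
from scipy.spatial.transform import Rotation as R
from plant import r
def world(cam,p,info=None):
    i=info or r.camera_info(cam)
    return R.from_quat(i["orientation"]).apply(p)+np.array(i["position"])
np.set_printoptions(precision=4,suppress=True)
E
python3 - <<'E'
from h import *
s=r.state(); print(s)
ims=[]
for c in ("scene","top"):
    im=r.camera(c); ims.append(im); cv2.imwrite(f"pics/{c}0.png",im)
    for n in ("stand","handle","jam_nut_mid","set_nut_top","cup","vial_a"):
        for d in r.tip_of(c,n)[:3]: print(c,n,round(d["score"],2),world(c,d["position"]))
    print(r.camera_info(c))
E
```

```text
{'time_s': 0.0, 'q': array([-1.5073,  0.3812,  1.2983,  0.    ,  1.4636, -0.2153]), 'qd': array([ 0.0012,  0.001 , -0.0007,  0.0018,  0.0002, -0.0013]), 'tau': array([ -0.0008, -44.8466, -23.128 ,  -0.0003,   0.0047,  -0.    ]), 'tool_pos': array([ 0.1513, -0.5285,  0.2252]), 'ee_rot': array([ 0.4261,  0.565 , -0.4253,  0.5643]), 'force': array([-0.167 , -0.0738,  0.8758]), 'wrist_torque': array([0.0021, 0.0095, 0.0122]), 'finger_gap': 0.08541103245986023}
scene stand 0.57 [0.6138 0.0097 0.0001]
scene stand 0.23 [0.6176 0.0545 0.1664]
scene handle 0.78 [0.5112 0.0311 0.062 ]
scene jam_nut_mid 0.51 [0.6169 0.0569 0.1735]
scene jam_nut_mid 0.5 [ 0.5681  0.1803 -0.0024]
scene set_nut_top 0.35 [0.6195 0.0583 0.1643]
scene cup 0.8 [ 0.5681  0.1776 -0.0022]
scene vial_a 0.51 [ 0.557  -0.1135  0.0008]
scene vial_a 0.49 [ 0.6101 -0.1324  0.0014]
{'mtx': array([[416.7403,   0.    , 318.9458],
       [  0.    , 416.7403, 194.3014],
       [  0.    ,   0.    ,   1.    ]]), 'position': array([0.1016, 0.4742, 0.8731]), 'orientation': array([-0.1407,  0.3204,  0.8581, -0.3758])}
top stand 0.6 [0.6093 0.0125 0.0007]
top handle 0.61 [0.5112 0.0269 0.0594]
top jam_nut_mid 0.53 [0.6158 0.0558 0.1736]
top cup 0.59 [0.568  0.1777 0.0007]
top vial_a 0.53 [ 0.5567 -0.118   0.0011]
top vial_a 0.48 [ 0.607  -0.1295 -0.0016]
{'mtx': array([[396.7912,   0.    , 315.5924],
       [  0.    , 396.7912, 201.5326],
       [  0.    ,   0.    ,   1.    ]]), 'position': array([0.5187, 0.0346, 0.9434]), 'orientation': array([ 0.0348, -0.042 , -0.7023,  0.7098])}
```

```bash
python3 - <<'E'
import cv2,numpy as np
a=cv2.imread("pics/scene0.png");b=cv2.imread("pics/top0.png")
a=cv2.resize(a[120:320,200:500],(800,533),interpolation=cv2.INTER_CUBIC)
b=cv2.resize(b[80:320,180:500],(800,600),interpolation=cv2.INTER_CUBIC)
cv2.imwrite("pics/a.png",a);cv2.imwrite("pics/b.png",b)
E
```

```text
(no output)
```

View pics/a.png

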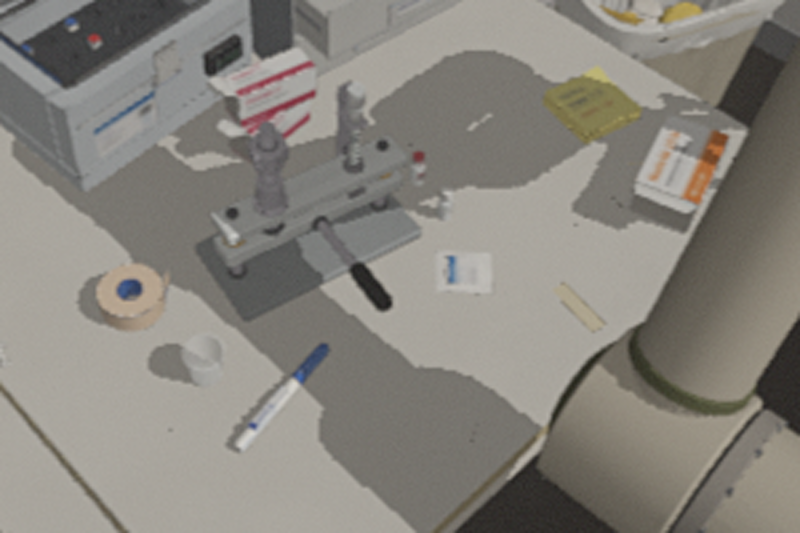

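View pics/b.png

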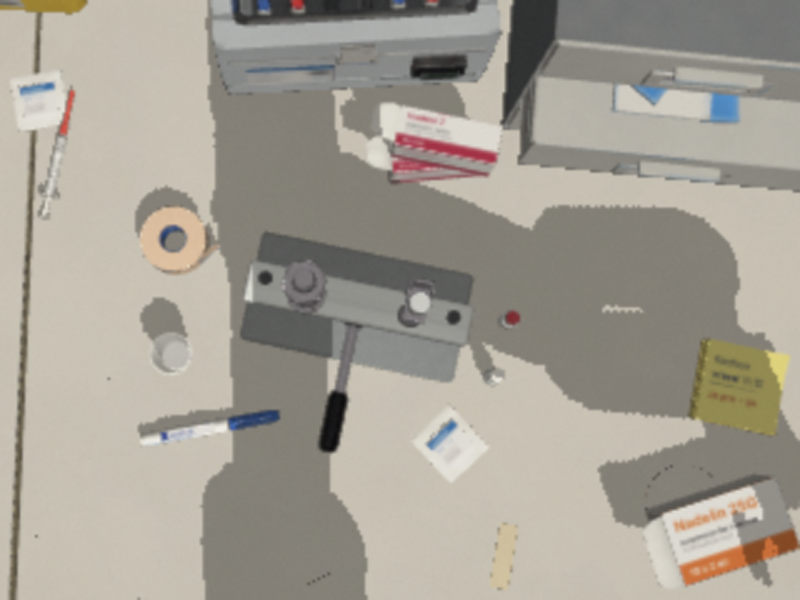

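The pictures show the stand at about the place the networks report, with the handle (top crop 333,420) in front, rod nut at (303,283), vials to the right (512,318 and 494,376), and the cup at left (172,353). Both cameras agree.

```bash
python3 - <<'E'
from h import *
s=r.state(); M=R.from_quat(s["ee_rot"]).as_matrix(); print(M)
print("jaw yaw",np.arctan2(M[1,2],M[0,2]))
st=np.mean([[0.6138,0.0097],[.6093,.0125]],0); h=np.array([.5112,.029]); n=np.array([.6165,.0565])
v=st-h; print("yaw from handle",np.arctan2(v[1],v[0])); w=n-st; print("yaw from nut",np.arctan2(-w[0],w[1]),np.linalg.norm(v),np.linalg.norm(w))
E
```

```text
[[ 0.      0.9614  0.2752]
 [-0.      0.2752 -0.9614]
 [-1.      0.      0.    ]]
jaw yaw -1.2919626810551625
yaw from handle -0.17651915511001084
yaw from nut -0.1086018498692326 0.1019339614652546 0.04566905407384743
```

{"op": "servo_tool", "data": {"increments": [[[2.4,3.7,0],[0,0,0.14]],[[2.4,3.7,0],[0,0,0.14]],[[2.4,3.7,0],[0,0,0.14]],[[2.4,3.7,0],[0,0,0.14]],[[2.4,3.7,0],[0,0,0.14]],[[2.4,3.7,0],[0,0,0.14]],[[2.4,3.7,0],[0,0,0.14]],[[2.4,3.7,0],[0,0,0.14]],[[2.4,3.7,0],[0,0,0.14]],[[2.4,3.7,0],[0,0,0.14]],[[2.4,3.7,0],[0,0,0.14]],[[2.4,3.7,0],[0,0,0.14]],[[2.4,3.7,0],[0,0,0.14]],[[2.4,3.7,0],[0,0,0.14]],[[2.4,3.9,0],[0,0,0.14]],[[0,0,-2],[0,0,0.14]],[[0,0,-3],[0,0,0.14]],[[0,0,-3],[0,0,0.14]],[[0,0,-1],[0,0,0.14]],[[0,0,0],[0,0,0]]], "hand": 0, "grip_force": 40}}

```text
time_s: 2.7
tool_pos: [0.5106, 0.0284, 0.1344]
ee_rot: [-0.446, 0.549, 0.448, 0.547]
force: [-0.3, 0.1, 0.2]
finger_gap: -0.0
```

{"op": "servo_tool", "data": {"increments": [[[0,0,-2],[0,0,0]],[[0,0,-1.5],[0,0,0]],[[0,0,-0.6],[0,0,0]],[[0,0,-0.5],[0,0,0]],[[0,0,-0.5],[0,0,0]],[[0,0,-0.5],[0,0,0]],[[0,0,-0.5],[0,0,0]],[[0,0,-0.3],[0,0,0]],[[0,0,-0.2],[0,0,0]],[[0,0,-0.1],[0,0,0]],[[0,0,0],[0,0,0]]]}}

```text
time_s: 3.8
tool_pos: [0.5114, 0.0283, 0.0688]
ee_rot: [-0.447, 0.548, 0.447, 0.548]
force: [-1.1, 0.2, 0.0]
finger_gap: 0.0002
```

{"op": "servo_tool", "data": {"increments": [[[0,0,-0.1],[0,0,0]],[[0,0,-0.1],[0,0,0]],[[0,0,-0.1],[0,0,0]]]}}

```text
time_s: 4.1
tool_pos: [0.5114, 0.0283, 0.0658]
ee_rot: [-0.447, 0.548, 0.447, 0.548]
force: [0.2, 0.7, -0.9]
finger_gap: 0.0002
```

```bash
python3 - <<'E'
from h import *
im=r.camera("scene"); cv2.imwrite("pics/c.png",cv2.resize(im[130:270,220:420],(800,560),interpolation=cv2.INTER_CUBIC))
for n in ("handle","jam_nut_mid"):
    for d in r.tip_of("scene",n)[:2]: print(n,round(d["score"],2),world("scene",d["position"]))
E
```

```text
handle 0.97 [0.5137 0.0298 0.0625]
jam_nut_mid 0.46 [0.6187 0.0524 0.1727]
```

View pics/c.png

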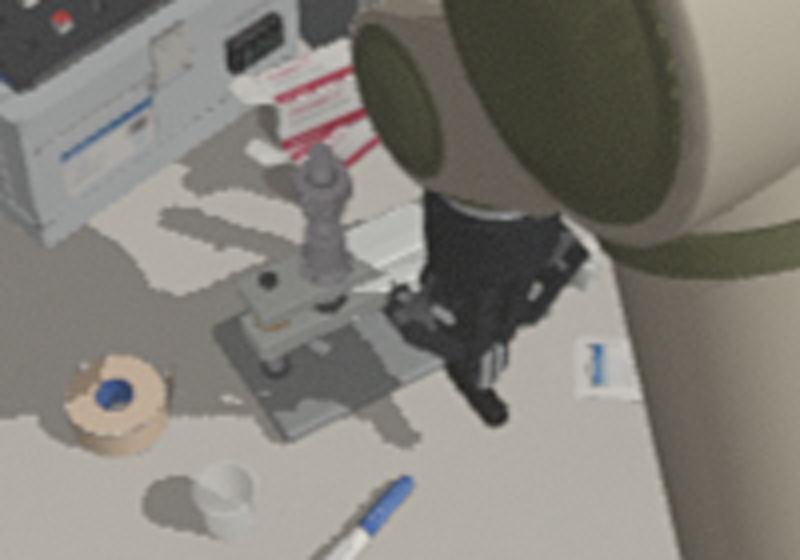

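The picture shows the fingers by the handle (about 485,375), but the networks still put the handle and nut at their old height. A closer look from the wrist camera.

```bash
python3 - <<'E'
from h import *
i=r.camera_info("wrist"); im=r.camera("wrist"); cv2.imwrite("pics/d.png",im)
for n in ("handle","jam_nut_mid","stand"):
    for d in r.tip_of("wrist",n)[:2]: print(n,round(d["score"],2),world("wrist",d["position"],i))
print(i, r.state())
E
```

```text
handle 0.72 [0.5123 0.0309 0.0564]
jam_nut_mid 0.54 [0.5145 0.0295 0.0554]
stand 0.59 [0.61  0.01  0.001]
{'mtx': array([[284.5057,   0.    , 318.9458],
       [  0.    , 284.5057, 198.2997],
       [  0.    ,   0.    ,   1.    ]]), 'position': array([0.4423, 0.042 , 0.2136]), 'orientation': array([-0.1084, -0.0885,  0.6254,  0.7677])} {'time_s': 4.45, 'q': array([-0.1763,  0.4965,  1.6338,  0.    ,  1.0112, -1.5443]), 'qd': array([ 0.    , -0.0008,  0.    , -0.    , -0.0006,  0.0002]), 'tau': array([ -0.002 , -44.413 , -16.6209,  -0.0003,   0.0004,   0.    ]), 'tool_pos': array([0.5114, 0.0282, 0.0659]), 'ee_rot': array([-0.4468,  0.548 ,  0.4468,  0.5481]), 'force': array([ 0.3014, -0.9686, -0.8185]), 'wrist_torque': array([0.0184, 0.0047, 0.0139]), 'finger_gap': 6.052545052590281e-05}
```

View pics/d.png

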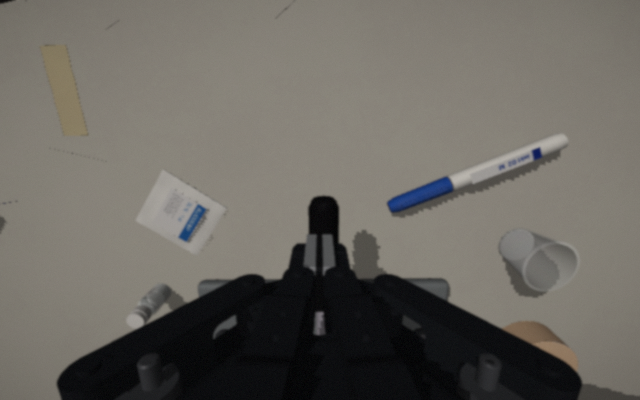

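```bash
cat >> h.py <<'E'
def proj(cam,P,info=None):
    i=info or r.camera_info(cam)
    c=R.from_quat(i["orientation"]).inv().apply(np.atleast_2d(P)-np.array(i["position"]))
    p=c*[1,-1,-1]; u=(p@np.array(i["mtx"]).T); return u[:,:2]/u[:,2:]
E
python3 - <<'E'
from h import *
for z in (.039,.047,.067):
    e=[[.4845,.0330,z],[.5112,.029,z],[.538,.024,z]]
    print(z,"wrist handle front/mid/back",proj("wrist",e).tolist(),"scene",proj("scene",e).tolist())
t=[.5114,.0283]
print("tips",proj("wrist",[[*t,.047],[*t,.066],[*t,.085]]), proj("scene",[[*t,.047],[*t,.066],[*t,.085]]))
print("rod top scene up/down",proj("scene",[[.6175,.0555,.21],[.6175,.0555,.182]]))
E
```

```text
0.039 wrist handle front/mid/back [[318.4501158510698, 187.1560748489381], [320.71931501745695, 226.9403958648439], [321.41227939879496, 264.06290065589224]] scene [[345.8839186277659, 239.05919839418686], [339.3360818374223, 231.56448080567068], [333.2335485123, 224.039448593857]]
0.047 wrist handle front/mid/back [[318.4324705034396, 190.32652463005874], [320.79950496045336, 231.68123451207592], [321.51768429680664, 270.1365411013394]] scene [[346.04379414642796, 237.1519874251363], [339.4548466980436, 229.64027387274683], [333.31493168837744, 222.09947447831257]]
0.067 wrist handle front/mid/back [[318.38059714601076, 199.64693464141823], [321.0336011097475, 245.5210257660902], [321.82340014738026, 287.7524981382958]] scene [[346.452024207401, 232.2820682736637], [339.7580111783869, 224.72845743275522], [333.52261033175665, 217.14892803953038]]
tips [[319.7773 232.1772]
 [319.8826 245.2952]
 [320.0149 261.7576]] [[339.6016 229.4342]
 [339.8914 224.7705]
 [340.1895 219.9716]]
rod top scene up/down [[300.4607 164.961 ]
 [300.877  173.6072]]
```

```bash
cat >> h.py <<'E'
def back(cam,uv,z,info=None):
    i=info or r.camera_info(cam)
    d=np.linalg.inv(i["mtx"])@np.array([*uv,1.]); d=R.from_quat(i["orientation"]).apply(d*[1,-1,-1])
    p=np.array(i["position"]); return p+d*(z-p[2])/d[2]
E
python3 - <<'E'
from h import *
for z in (.039,.067):
    print(z,"top",back("top",(316,238),z),back("top",(311.5,259),z),"scene",back("scene",(344,233),z),back("scene",(331,218),z))
    print("wrist front end", back("wrist",(323,197),z))
im=cv2.imread("pics/scene0.png"); im2=r.camera("scene"); 
o=np.hstack([im[150:250,270:370],im2[150:250,270:370]]); cv2.imwrite("pics/e.png",cv2.resize(o,(800,400),interpolation=cv2.INTER_NEAREST))
E
```

```text
0.039 top [0.5342 0.0241 0.039 ] [0.4869 0.0338 0.039 ] scene [0.5004 0.0236 0.039 ] [0.5555 0.0149 0.039 ]
wrist front end [0.4914 0.0345 0.039 ]
0.067 top [0.5337 0.0244 0.067 ] [0.4879 0.0338 0.067 ] scene [0.487  0.0388 0.067 ] [0.5403 0.0304 0.067 ]
wrist front end [0.4836 0.0357 0.067 ]
```

View pics/e.png

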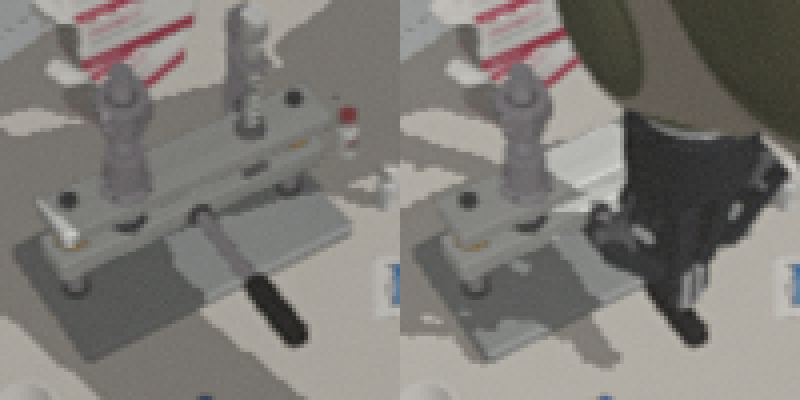

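The slide has not moved: rod top and handle are pixel for pixel where they were, and the pads appear to end on the handle's top at about (690,300). I keep pushing and read the force.

{"op": "servo_tool", "data": {"increments": [[[0,0,-0.2],[0,0,0]],[[0,0,-0.2],[0,0,0]],[[0,0,-0.2],[0,0,0]],[[0,0,-0.2],[0,0,0]]]}}

```text
time_s: 4.9
tool_pos: [0.5114, 0.0283, 0.0578]
ee_rot: [-0.447, 0.548, 0.447, 0.548]
force: [-0.2, 0.2, 3.0]
finger_gap: -0.0002
```

```bash
python3 - <<'E'
from h import *
im=cv2.imread("pics/scene0.png"); im2=r.camera("scene"); w=r.camera("wrist")
o=np.hstack([cv2.resize(im2[150:250,270:370],(400,400),interpolation=cv2.INTER_CUBIC),cv2.resize(w[170:300,255:385],(400,400),interpolation=cv2.INTER_CUBIC)]); cv2.imwrite("pics/f.png",o)
s=r.state(); print(s["force"],s["tool_pos"],s["q"])
E
```

```text
[0.2309 0.7624 0.5255] [0.5113 0.0283 0.0576] [-0.1763  0.5089  1.6425 -0.      0.9904 -1.5443]
```

View pics/f.png

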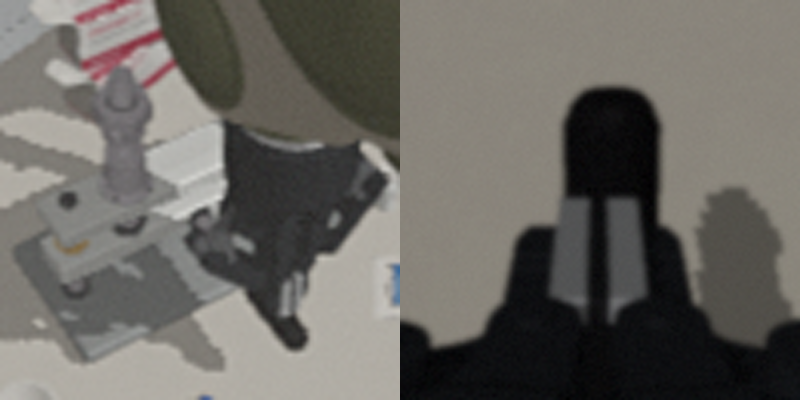

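{"op": "servo_tool", "data": {"increments": [[[0,0,-0.4],[0,0,0]],[[0,0,-0.4],[0,0,0]],[[0,0,-0.4],[0,0,0]],[[0,0,-0.4],[0,0,0]]]}}

```text
time_s: 5.4
tool_pos: [0.5115, 0.0283, 0.0417]
ee_rot: [-0.447, 0.548, 0.447, 0.548]
force: [-8.0, 2.9, 39.0]
finger_gap: -0.0
```

{"op": "servo_tool", "data": {"increments": [[[0,0,-0.3],[0,0,0]],[[0,0,-0.2],[0,0,0]]]}}

```text
time_s: 5.6
tool_pos: [0.5117, 0.0285, 0.0412]
ee_rot: [-0.448, 0.547, 0.446, 0.549]
force: [-22.0, 2.7, 75.7]
finger_gap: 0.0
```

{"op": "servo_tool", "data": {"increments": [[[0,0,0.5],[0,0,0]],[[0,0,0.5],[0,0,0]],[[0,0,3],[0,0,0]],[[0,0,3],[0,0,0]],[[0,0,0],[0,0,0]]]}}

```text
time_s: 6.1
tool_pos: [0.513, 0.028, 0.1095]
ee_rot: [-0.448, 0.547, 0.445, 0.549]
force: [0.8, 0.0, -0.8]
finger_gap: 0.0004
```

```bash
python3 - <<'E'
from h import *
im=cv2.imread("pics/scene0.png"); im2=r.camera("scene"); w=r.camera("wrist")
for c in ("scene","wrist"):
  for n in ("handle","jam_nut_mid","set_nut_top"):
    for d in r.tip_of(c,n)[:2]: print(c,n,round(d["score"],2),world(c,d["position"]))
f=lambda a:cv2.resize(a,(400,400),interpolation=cv2.INTER_CUBIC)
cv2.imwrite("pics/g.png",np.hstack([f(im2[150:250,270:370]),f(w[100:400,170:470])]))
s=r.state(); print(s["force"],s["tool_pos"],s["q"],proj("wrist",[[*s["tool_pos"]]]))
E
```

```text
scene handle 0.71 [0.5139 0.0325 0.0447]
scene handle 0.55 [ 0.6117  0.0123 -0.0007]
scene jam_nut_mid 0.47 [0.6194 0.0523 0.156 ]
scene set_nut_top 0.52 [0.6192 0.0567 0.1465]
wrist handle 0.83 [0.5135 0.0326 0.0395]
[0.1735 0.1755 0.183 ] [0.511  0.0283 0.106 ] [-0.1763  0.4404  1.5863 -0.      1.1165 -1.5443] [[319.7969 245.1009]]
```

View pics/g.png

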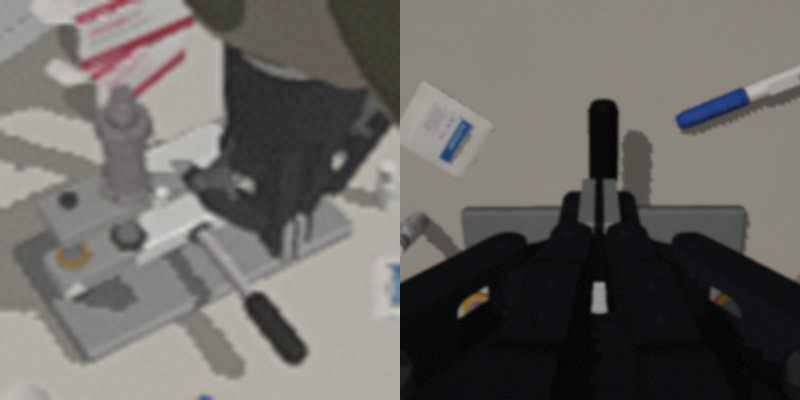

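The slide is down now (nets: handle z 0.040–0.045, nut 0.156, set nut 0.1465), though the finger contact height disagrees with the stated 19 mm tip length. A quick touch on clear table settles where the tips are.

{"op": "servo_tool", "data": {"increments": [[[-3.5,0,0],[0,0,0]],[[-3.5,0,0],[0,0,0]],[[0,0,-3.5],[0,0,0]],[[0,0,-3],[0,0,0]],[[0,0,-1],[0,0,0]],[[0,0,-0.5],[0,0,0]],[[0,0,-0.5],[0,0,0]],[[0,0,-0.3],[0,0,0]],[[0,0,-0.2],[0,0,0]]]}}

```text
time_s: 7.4
tool_pos: [0.4417, 0.0282, 0.0171]
ee_rot: [-0.447, 0.548, 0.447, 0.548]
force: [0.1, 0.2, 0.5]
finger_gap: -0.0
```

{"op": "servo_tool", "data": {"increments": [[[0,0,-0.2],[0,0,0]],[[0,0,-0.2],[0,0,0]]]}}

```text
time_s: 7.6
tool_pos: [0.4416, 0.0282, 0.013]
ee_rot: [-0.447, 0.548, 0.447, 0.548]
force: [0.1, 0.2, 0.6]
finger_gap: -0.0
```

{"op": "servo_tool", "data": {"increments": [[[0,0,-0.4],[0,0,0]],[[0,0,-0.4],[0,0,0]]]}}

```text
time_s: 7.8
tool_pos: [0.4414, 0.0282, 0.0046]
ee_rot: [-0.447, 0.548, 0.447, 0.548]
force: [0.6, -0.1, -0.5]
finger_gap: 0.0003
```

No contact even at TCP 0.005, so shut fingertips end about 6 mm *behind* the reported TCP (consistent with the handle contact). I'll use tip = TCP + ~7 mm. Now to hover over the nut, turning towards the start yaw.

{"op": "servo_tool", "data": {"increments": [[[0,0,4.5],[0,0,0]],[[0,0,4.5],[0,0,0.14]],[[0,0,4.5],[0,0,0.14]],[[0,0,4.5],[0,0,0.14]],[[0,0,4],[0,0,0.14]],[[3.5,0.5,0],[0,0,0.14]],[[3.5,0.5,0],[0,0,0.14]],[[3.5,0.5,0],[0,0,0.14]],[[3.5,0.6,0],[0,0,0.14]],[[3.5,0.6,0],[0,0,0]],[[0,0,0],[0,0,0]],[[0,0,0],[0,0,0]]], "hand": 62}}

```text
time_s: 9.0
tool_pos: [0.6163, 0.0553, 0.2237]
ee_rot: [-0.669, 0.227, 0.67, 0.227]
force: [-0.3, 0.1, -0.4]
finger_gap: 0.0531
```

```bash
python3 - <<'E'
from h import *
s=r.state(); i=r.camera_info("wrist"); w=r.camera("wrist")
for n in ("jam_nut_mid","set_nut_top"):
  for d in r.tip_of("wrist",n)[:2]: print(n,round(d["score"],2),world("wrist",d["position"],i))
for d in r.silhouettes("wrist","jam_nut_mid")[:2]:
  m=d["pixels"]; ys,xs=np.nonzero(m); print(d["score"],m.sum(),xs.min(),xs.max(),ys.min(),ys.max()); 
u=proj("wrist",[[.618,.055,.1615]],i)[0]; print(u, i["position"],i["orientation"])
M=R.from_quat(s["ee_rot"]).as_matrix(); print("yaw",np.arctan2(M[1,2],M[0,2]),s["q"],s["tool_pos"],s["finger_gap"])
x0,y0=int(u[0])-75,int(u[1])-75; x0=max(x0,0);y0=max(y0,0); print(x0,y0)
cv2.imwrite("pics/w1.png",w); cv2.imwrite("pics/k.png",cv2.resize(w[y0:y0+150,x0:x0+150],(600,600),interpolation=cv2.INTER_CUBIC))
E
```

```text
jam_nut_mid 0.67 [0.6194 0.0593 0.1527]
0.84 915 291 334 189 228
[317.201 211.827] [ 0.5738 -0.0013  0.3716] [-0.0438 -0.133   0.9376  0.3183]
yaw 2.4881725846796456 [-0.1015  0.5061  1.0939 -0.0001  1.5434 -2.5896] [0.6163 0.0553 0.2237] 0.053088742616165134
242 136
```

View pics/k.png

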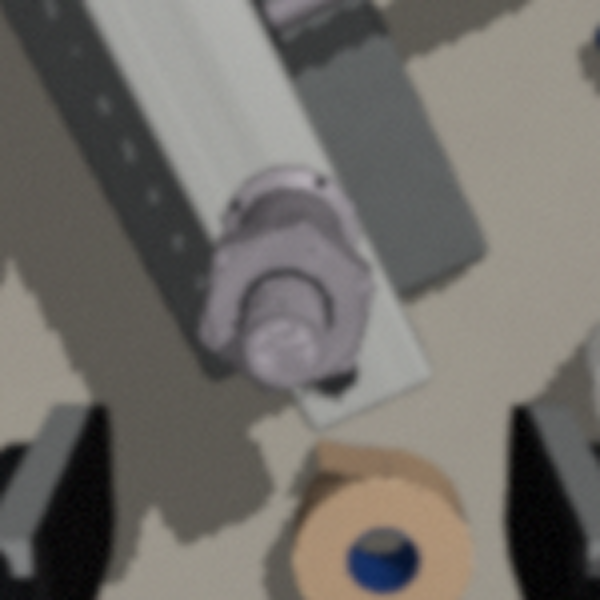

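The wrist view shows the hex nut at crop (287,300), rod end at (283,348), round set nut/bush behind it, pads left and right (55 and 560), bracketing it with jaws horizontal in the image. Fit the hexagon to the silhouette for centre and yaw.

```bash
cat > fit.py <<'E'
from h import *
from scipy.optimize import minimize
def fitnut(m,info,c0,zmid,S=4):
    """IoU fit of a hex prism (+rod) to the nut's silhouette; returns per start yaw"""
    big=cv2.resize(m.astype(np.uint8),None,fx=S,fy=S,interpolation=cv2.INTER_NEAREST)
    def draw(p,rod):
        a=p[2]+np.pi/6+np.arange(6)*np.pi/3
        P=[[p[0]+.0185*np.cos(t),p[1]+.0185*np.sin(t),zmid+h] for t in a for h in(-.0075,.0075)]
        im=np.zeros_like(big); f=lambda Q:cv2.convexHull(((proj("",Q,info)+.5)*S).astype(np.int32))
        cv2.fillConvexPoly(im,f(P),1)
        if rod:
            t=np.linspace(0,2*np.pi,24); Q=[[p[0]+.008*np.cos(k),p[1]+.008*np.sin(k),h] for k in t for h in(zmid,zmid+.028)]
            cv2.fillConvexPoly(im,f(Q),1 if rod==1 else 0)
        return im
    out=[]
    for rod in (0,1,2):
        for y0 in np.arange(0,np.pi/3,np.pi/15):
            cost=lambda p:1-(lambda d:(d&big).sum()/max((d|big).sum(),1))(draw(np.array([p[0]/100,p[1]/100,p[2]]),rod))
            q=minimize(cost,[c0[0]*100,c0[1]*100,y0],method="Nelder-Mead",options=dict(initial_simplex=np.array([[c0[0]*100,c0[1]*100,y0]]*4)+np.vstack([np.zeros(3),np.diag([.3,.3,.25])])))
            out.append((1-q.fun,rod,q.x[0]/100,q.x[1]/100,q.x[2]%(np.pi/3)))
    return sorted(out,reverse=True)
E
python3 - <<'E'
from fit import *
i=r.camera_info("wrist"); w=r.camera("wrist"); d=r.silhouettes("wrist","jam_nut")
if not d: d=r.silhouettes("wrist","jam_nut_mid")
m=d[0]["pixels"]; np.save("m.npy",m); print(m.sum())
for o in fitnut(m,i,(.618,.056),.154)[:8]: print(np.array(o))
M=R.from_quat(r.state()["ee_rot"]).as_matrix(); yaw=np.arctan2(M[1,2],M[0,2]); print("jaw mod60",yaw%(np.pi/3))
# hand-read corners of the top face
for p in ((302,232),(370,268),(360,375),(203,335)): print(back("wrist",(242+p[0]/4,136+p[1]/4),.1615,i))
E
```

```text
894
[0.8154 2.     0.6226 0.0549 0.1779]
[0.8152 2.     0.6224 0.0549 0.1578]
[0.8141 2.     0.6224 0.0548 0.1738]
[0.8132 2.     0.6224 0.0548 0.1593]
[0.813  2.     0.6225 0.0551 0.199 ]
[0.5772 0.     0.6221 0.0542 0.1658]
[0.577  0.     0.6217 0.0542 0.1351]
[0.577  1.     0.622  0.0542 0.1343]
jaw mod60 0.3933669033021814
[0.6088 0.0439 0.1615]
[0.6027 0.0577 0.1615]
[0.6177 0.0744 0.1615]
[0.6372 0.0487 0.1615]
```

{"op": "servo_tool", "data": {"increments": [[[0.37,0,0],[0,0,-0.1]],[[0,0,-2],[0,0,-0.09]],[[0,0,-2],[0,0,0]],[[0,0,-2],[0,0,0]],[[0,0,-1.5],[0,0,0]],[[0,0,-1],[0,0,0]],[[0,0,-0.3],[0,0,0]],[[0,0,0],[0,0,0]]]}}

```text
time_s: 10.1
tool_pos: [0.6201, 0.0552, 0.1371]
ee_rot: [0.645, -0.289, -0.645, -0.29]
force: [0.8, 0.0, -0.4]
finger_gap: 0.0531
```

```bash
python3 - <<'E'
from h import *
s=r.state(); print(s["force"],s["tool_pos"],s["wrist_torque"],s["q"])
i=r.camera_info("wrist"); w=r.camera("wrist"); im=r.camera("scene")
print(proj("wrist",[[.6195,.0555,.1515]],i))
f=lambda a:cv2.resize(a,(400,400),interpolation=cv2.INTER_CUBIC)
cv2.imwrite("pics/l.png",np.hstack([f(im[130:230,250:350]),f(w[140:340,220:420])]))
E
```

```text
[ 0.7542  0.0471 -0.3663] [0.6201 0.0552 0.1371] [ 0.0327 -0.0196 -0.0255] [-0.1011  0.5773  1.223  -0.      1.3411 -2.399 ]
[[320.9161 257.521 ]]
```

View pics/l.png

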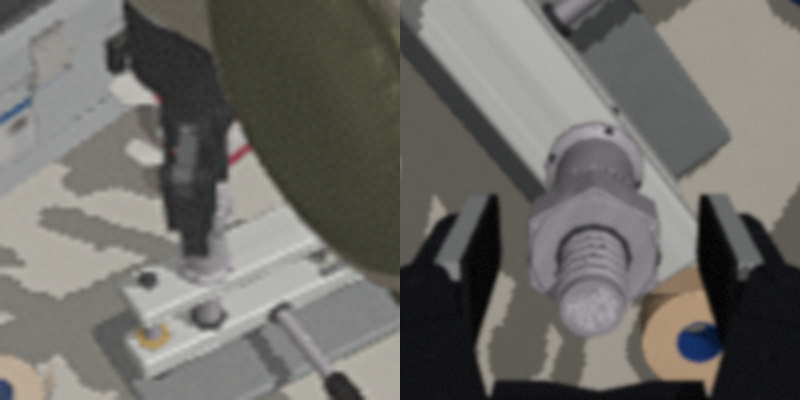

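```bash
python3 - <<'E'
from h import *
s=r.state(); M=R.from_quat(s["ee_rot"]).as_matrix(); t=np.array(s["tool_pos"]); ax=M[:,2]; w=M[:,1]
for z in (.115,.125,.135,.145,.155):
    P=[np.array([*t[:2],z])+a*.0265*ax+b*.011*w for a in(-1,1) for b in(-1,1)]
    P2=[np.array([*t[:2],z])+a*.04*ax+b*.011*w for a in(-1,1) for b in(-1,1)]
    W=(proj("wrist",P)-[220,140])*2+[400,0]; S=(proj("scene",P2)-[250,130])*4
    print(z,W.round().tolist(),S.round().tolist())
E
```

```text
0.115 [[518.0, 212.0], [516.0, 149.0], [680.0, 212.0], [683.0, 148.0]] [[195.0, 199.0], [230.0, 201.0], [177.0, 298.0], [214.0, 301.0]]
0.125 [[514.0, 226.0], [511.0, 160.0], [684.0, 226.0], [687.0, 159.0]] [[194.0, 188.0], [230.0, 190.0], [177.0, 287.0], [214.0, 290.0]]
0.135 [[509.0, 242.0], [506.0, 172.0], [689.0, 242.0], [693.0, 172.0]] [[194.0, 177.0], [229.0, 179.0], [176.0, 276.0], [213.0, 279.0]]
0.145 [[504.0, 259.0], [500.0, 186.0], [695.0, 259.0], [699.0, 186.0]] [[193.0, 165.0], [229.0, 168.0], [175.0, 265.0], [213.0, 267.0]]
0.155 [[498.0, 279.0], [493.0, 202.0], [701.0, 279.0], [706.0, 202.0]] [[192.0, 154.0], [229.0, 156.0], [174.0, 253.0], [212.0, 256.0]]
```

Pads are centred on the nut (498 | 595 | 700) and parallel to its flats; tips at about z 0.15. Lower 2 mm and close.

{"op": "servo_tool", "data": {"increments": [[[0,0,-0.2],[0,0,0]],[[0,0,0],[0,0,0]],[[0,0,0],[0,0,0]],[[0,0,0],[0,0,0]],[[0,0,0],[0,0,0]],[[0,0,0],[0,0,0]],[[0,0,0],[0,0,0]]], "hand": 0, "grip_force": 35}}

```text
time_s: 10.9
tool_pos: [0.621, 0.0546, 0.1356]
ee_rot: [0.646, -0.29, -0.644, -0.29]
force: [4.7, -3.5, 2.2]
finger_gap: 0.031
```

```bash
python3 - <<'E'
from h import *
s=r.state(); print(s)
E
```

```text
{'time_s': 10.9, 'q': array([-0.1016,  0.5789,  1.2244, -0.0008,  1.3352, -2.3989]), 'qd': array([ 0.0001,  0.0013, -0.0016,  0.0002, -0.0001,  0.0012]), 'tau': array([  2.7228, -52.3141, -19.2837,   0.812 ,   0.9564,  -0.0584]), 'tool_pos': array([0.621 , 0.0546, 0.1356]), 'ee_rot': array([ 0.6462, -0.2896, -0.644 , -0.2897]), 'force': array([ 4.6835, -3.4871,  2.1898]), 'wrist_torque': array([-0.5795, -0.5485, -0.0834]), 'finger_gap': 0.030983239722253267}
```

{"op": "servo_tool", "data": {"increments": [[[0.1,-0.08,0],[0,0,0]],[[0,0,-0.009],[0,0,-0.14]],[[0,0,-0.009],[0,0,-0.14]],[[0,0,-0.009],[0,0,-0.14]],[[0,0,-0.009],[0,0,-0.14]],[[0,0,-0.009],[0,0,-0.14]],[[0,0,-0.009],[0,0,-0.14]],[[0,0,-0.009],[0,0,-0.14]],[[0,0,-0.009],[0,0,-0.14]],[[0,0,-0.009],[0,0,-0.14]],[[0,0,-0.009],[0,0,-0.14]],[[0,0,0],[0,0,0]]]}}

```text
time_s: 12.1
tool_pos: [0.6211, 0.0553, 0.1346]
ee_rot: [-0.305, 0.637, 0.306, 0.638]
force: [0.7, 1.8, 5.4]
finger_gap: 0.0312
```

```bash
python3 - <<'E'
from h import *
s=r.state(); print(s["force"],s["wrist_torque"],s["q"],s["tau"],s["tool_pos"],s["finger_gap"])
E
```

```text
[0.7134 1.8114 5.3878] [ 0.4494 -0.0749 -0.0734] [-0.1014  0.5809  1.2236  0.0016  1.3363 -0.9962] [ -1.3843 -50.5349 -20.1147  -0.5982  -0.012    1.1913] [0.6211 0.0553 0.1346] 0.031180455218595735
```

{"op": "servo_tool", "data": {"increments": [[[0,0,-0.009],[0,0,-0.14]],[[0,0,-0.009],[0,0,-0.14]],[[0,0,-0.009],[0,0,-0.14]],[[0,0,-0.009],[0,0,-0.14]],[[0,0,-0.009],[0,0,-0.14]],[[0,0,-0.009],[0,0,-0.14]],[[0,0,-0.009],[0,0,-0.14]],[[0,0,-0.009],[0,0,-0.14]],[[0,0,-0.009],[0,0,-0.14]],[[0,0,-0.009],[0,0,-0.14]],[[0,0,-0.009],[0,0,-0.14]],[[0,0,0],[0,0,0]]]}}

```text
time_s: 13.3
tool_pos: [0.6221, 0.0554, 0.1337]
ee_rot: [0.225, 0.67, -0.223, 0.672]
force: [5.5, 3.1, 3.3]
finger_gap: 0.0313
```

```bash
python3 - <<'E'
from h import *
s=r.state(); print(s["force"],s["wrist_torque"],s["q"],s["tau"],s["tool_pos"],s["finger_gap"])
E
```

```text
[5.5315 3.0918 3.2705] [ 0.5142 -0.7364 -0.0113] [-0.1013  0.5823  1.2239  0.002   1.3323  0.5438] [ -1.6697 -51.7741 -18.7901  -0.8525   1.0591   1.1928] [0.6221 0.0554 0.1337] 0.03125692538896722
```

{"op": "servo_tool", "data": {"increments": [[[0.05,0.03,-0.006],[0,0,-0.1]],[[0,0,-0.006],[0,0,-0.1]]]}}

```text
time_s: 13.5
tool_pos: [0.6222, 0.0554, 0.1336]
ee_rot: [0.291, 0.644, -0.289, 0.645]
force: [2.9, 0.6, 5.1]
finger_gap: 0.0313
```

```bash
cat > st.py <<'E'
from h import *
s=r.state(); M=R.from_quat(s["ee_rot"]).as_matrix()
print("F",s["force"],"T",s["wrist_torque"],"q6",s["q"][5].round(4),"tau6",s["tau"][5].round(3),"yaw",np.arctan2(M[1,2],M[0,2]).round(4),s["tool_pos"],round(s["finger_gap"],4))
E
python3 st.py
```

```text
F [2.8803 0.6338 5.0788] T [ 0.1713 -0.4921  0.0625] q6 0.7442 tau6 -1.321 yaw -0.8454 [0.6222 0.0554 0.1336] 0.0313
```

{"op": "servo_tool", "data": {"increments": [[[0,0,-0.006],[0,0,-0.1]],[[0,0,-0.006],[0,0,-0.1]]]}}

```text
time_s: 13.7
tool_pos: [0.6223, 0.0553, 0.1334]
ee_rot: [0.354, 0.612, -0.352, 0.613]
force: [3.7, 1.4, 4.4]
finger_gap: 0.0313
```

```bash
python3 st.py
```

```text
F [3.7351 1.3599 4.3713] T [ 0.0743 -0.485   0.0717] q6 0.9444 tau6 -1.264 yaw -1.0457 [0.6223 0.0553 0.1334] 0.0313
```

While turning, the torque reads 0.06–0.07 N m, the free-running value, so contact will show clearly.

{"op": "servo_tool", "data": {"increments": [[[0,0,-0.006],[0,0,-0.1]],[[0,0,-0.006],[0,0,-0.1]]]}}

```text
time_s: 13.9
tool_pos: [0.6224, 0.0551, 0.1333]
ee_rot: [0.413, 0.574, -0.412, 0.575]
force: [3.4, 0.4, 3.7]
finger_gap: 0.0308
```

```bash
python3 st.py
```

```text
F [3.3893 0.3974 3.7382] T [ 0.0096 -0.5495  0.123 ] q6 1.1443 tau6 -1.252 yaw -1.2456 [0.6224 0.0551 0.1333] 0.0308
```

{"op": "servo_tool", "data": {"increments": [[[0,0,-0.006],[0,0,-0.1]],[[0,0,-0.006],[0,0,-0.1]]]}}

```text
time_s: 14.1
tool_pos: [0.6224, 0.055, 0.1333]
ee_rot: [0.468, 0.53, -0.467, 0.531]
force: [3.1, 0.0, 4.2]
finger_gap: 0.0312
```

```bash
python3 st.py
```

```text
F [3.1384 0.0346 4.1776] T [-0.1548 -0.5884  0.1806] q6 1.3442 tau6 -1.166 yaw -1.4456 [0.6224 0.055  0.1333] 0.0312
```

{"op": "servo_tool", "data": {"increments": [[[0,0,0],[0,0,-0.08]]]}}

```text
time_s: 14.2
tool_pos: [0.6224, 0.0549, 0.1333]
ee_rot: [0.489, 0.511, -0.488, 0.512]
force: [2.9, -0.8, 3.7]
finger_gap: 0.0316
```

```bash
python3 st.py
```

```text
F [ 2.8888 -0.7707  3.6594] T [-0.1716 -0.5192  0.1545] q6 1.4239 tau6 -0.718 yaw -1.5253 [0.6224 0.0549 0.1333] 0.0316
```

{"op": "servo_tool", "data": {"increments": [[[0,0,0],[0,0,-0.07]]]}}

```text
time_s: 14.3
tool_pos: [0.6224, 0.0549, 0.1333]
ee_rot: [0.507, 0.493, -0.505, 0.495]
force: [3.1, -1.3, 4.2]
finger_gap: 0.0313
```

```bash
python3 st.py
```

```text
F [ 3.0835 -1.255   4.1949] T [-0.173  -0.5054  0.1652] q6 1.4932 tau6 -0.656 yaw -1.5947 [0.6224 0.0549 0.1333] 0.0313
```

Torque rose from the 0.065 running value to 0.12 and then 0.155–0.165 over about 0.35 rad after contact, i.e. clamped around 0.3. Hold, release, lift off.

{"op": "servo_tool", "data": {"increments": [[[0,0,0],[0,0,0]],[[0,0,0],[0,0,0]],[[0,0,0],[0,0,0]]]}}

```text
time_s: 14.6
tool_pos: [0.6224, 0.0549, 0.1332]
ee_rot: [0.505, 0.495, -0.504, 0.496]
force: [4.1, -0.0, 5.3]
finger_gap: 0.0313
```

```bash
python3 st.py
```

```text
F [ 4.0545 -0.0472  5.2648] T [-0.0465 -0.6594 -0.0172] q6 1.4882 tau6 -0.001 yaw -1.5898 [0.6224 0.0549 0.1332] 0.0313
```

{"op": "servo_tool", "data": {"increments": [[[0,0,0],[0,0,0]],[[0,0,0],[0,0,0]],[[0,0,0],[0,0,0]],[[0,0,0],[0,0,0]],[[0,0,0],[0,0,0]],[[0,0,1],[0,0,0]],[[0,0,3],[0,0,0]],[[0,0,4],[0,0,0]],[[0,0,1],[0,0,0]],[[0,0,0],[0,0,0]]], "hand": 62}}

```text
time_s: 15.6
tool_pos: [0.6221, 0.0548, 0.2248]
ee_rot: [0.506, 0.494, -0.504, 0.496]
force: [0.2, 0.0, 0.2]
finger_gap: 0.0527
```

```bash
python3 st.py; python3 - <<'E'
from fit import *
i=r.camera_info("wrist"); w=r.camera("wrist"); cv2.imwrite("pics/w2.png",w)
u=proj("wrist",[[.6215,.055,.155]],i)[0].astype(int); print(u)
d=r.silhouettes("wrist","jam_nut_mid"); 
if d:
  for o in fitnut(d[0]["pixels"],i,(.6215,.055),.1515)[:2]: print(np.array(o))
im=r.camera("scene")
for n in ("handle","jam_nut_mid","set_nut_top"):
    for d in r.tip_of("scene",n)[:1]: print(n,round(d["score"],2),world("scene",d["position"]))
x0,y0=u[0]-75,u[1]-75
f=lambda a:cv2.resize(a,(400,400),interpolation=cv2.INTER_CUBIC)
cv2.imwrite("pics/n.png",np.hstack([f(im[140:240,260:360]),f(w[y0:y0+150,x0:x0+150])]))
E
```

```text
F [0.1612 0.0232 0.1936] T [-0.0226 -0.0474  0.0051] q6 1.4904 tau6 -0.001 yaw -1.5919 [0.6221 0.0548 0.2248] 0.0527
[318 208]
[0.8042 2.     0.6204 0.0549 0.4701]
[0.8036 2.     0.6208 0.0549 0.4783]
handle 0.63 [0.5121 0.0313 0.0436]
jam_nut_mid 0.44 [0.6207 0.0558 0.1547]
set_nut_top 0.58 [0.6168 0.0546 0.147 ]
```

View pics/n.png

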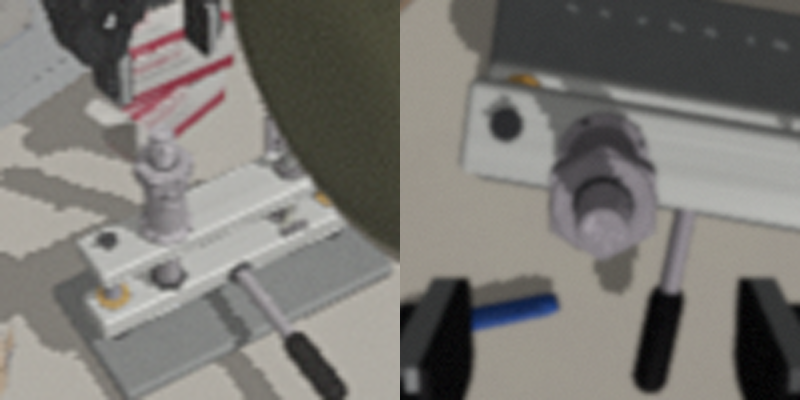

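Slide still down, nut seated on the set nut, its flats (0.47–0.48) match where the jaws left them (0.50), so it turned with the jaws. Now to pinch the handle.

{"op": "servo_tool", "data": {"increments": [[[-3.65,-0.86,0],[0,0,-0.08]],[[-3.65,-0.86,0],[0,0,-0.07]],[[-3.65,-0.86,0],[0,0,0]],[[0,0,-4],[0,0,0]],[[0,0,-4],[0,0,0]],[[0,0,-4],[0,0,0]],[[0,0,-4],[0,0,0]],[[0,0,-2.5],[0,0,0]],[[0,0,-1.5],[0,0,0]],[[0,0,-0.7],[0,0,0]],[[0,0,0],[0,0,0]]]}}

```text
time_s: 17.0
tool_pos: [0.5117, 0.029, 0.0147]
ee_rot: [-0.541, -0.456, 0.541, -0.455]
force: [-0.8, -0.1, 0.1]
finger_gap: 0.0527
```

{"op": "servo_tool", "data": {"increments": [[[0,0,0],[0,0,0]],[[0,0,0],[0,0,0]],[[0,0,0],[0,0,0]],[[0,0,0],[0,0,0]],[[0,0,0],[0,0,0]],[[0,0,0],[0,0,0]],[[0,0,0],[0,0,0]],[[0,0,0],[0,0,0]]], "hand": 0, "grip_force": 70}}

```text
time_s: 17.8
tool_pos: [0.5128, 0.0305, 0.0166]
ee_rot: [0.543, 0.455, -0.54, 0.455]
force: [1.9, 11.3, 4.0]
finger_gap: 0.0155
```

{"op": "servo_tool", "data": {"increments": [[[0,0.1,0.2],[0,0,0]],[[0,0,0.3],[0,0,0]],[[0,0,0.3],[0,0,0]],[[0,0,0.3],[0,0,0]],[[0,0,0.3],[0,0,0]]]}}

```text
time_s: 18.3
tool_pos: [0.5127, 0.0306, 0.0295]
ee_rot: [0.542, 0.455, -0.54, 0.455]
force: [5.6, 3.9, -10.2]
finger_gap: 0.0158
```

{"op": "servo_tool", "data": {"increments": [[[0,0,0.3],[0,0,0]],[[0,0,0.3],[0,0,0]],[[0,0,0.3],[0,0,0]]]}}

```text
time_s: 18.6
tool_pos: [0.5127, 0.0306, 0.0385]
ee_rot: [0.542, 0.455, -0.54, 0.455]
force: [5.9, 4.8, -10.6]
finger_gap: 0.0161
```

{"op": "servo_tool", "data": {"increments": [[[0,0,0.3],[0,0,0]],[[0,0,0.2],[0,0,0]]]}}

```text
time_s: 18.8
tool_pos: [0.5127, 0.0306, 0.0436]
ee_rot: [0.542, 0.455, -0.54, 0.455]
force: [5.4, 4.6, -10.8]
finger_gap: 0.0156
```

{"op": "servo_tool", "data": {"increments": [[[0,0,0.1],[0,0,0]],[[0,0,0.1],[0,0,0]]]}}

```text
time_s: 19.0
tool_pos: [0.5127, 0.0306, 0.045]
ee_rot: [0.542, 0.455, -0.54, 0.455]
force: [10.4, 3.2, -24.5]
finger_gap: 0.0158
```

End stop felt (−24.5 N after 28.4 mm of lift). Ease off, release, rise.

{"op": "servo_tool", "data": {"increments": [[[0,0,-0.08],[0,0,0]],[[0,0,0],[0,0,0]]]}}

```text
time_s: 19.2
tool_pos: [0.5127, 0.0306, 0.0448]
ee_rot: [0.542, 0.455, -0.54, 0.455]
force: [4.7, 3.8, -7.3]
finger_gap: 0.016
```

{"op": "servo_tool", "data": {"increments": [[[0,0,0],[0,0,0]],[[0,0,0],[0,0,0]],[[0,0,0],[0,0,0]],[[0,0,0],[0,0,0]],[[0,0,0],[0,0,0]],[[0,0,0],[0,0,0]],[[0,0,2],[0,0,0]],[[0,0,3],[0,0,0]],[[0,0,3],[0,0,0]],[[-4,0,3],[0,0,0]],[[-4,0,3],[0,0,0]],[[-4,0,0],[0,0,0]],[[-2,0,0],[0,0,0]],[[0,0,0],[0,0,0]]], "hand": 62}}

```text
time_s: 20.6
tool_pos: [0.37, 0.0303, 0.185]
ee_rot: [0.541, 0.455, -0.541, 0.455]
force: [-0.1, -0.3, -1.4]
finger_gap: 0.0528
```

```bash
python3 st.py; python3 - <<'E'
from h import *
im=r.camera("scene"); r.camera("top")
for c in ("scene","top"):
  for n in ("handle","jam_nut_mid","set_nut_top","cup","vial_a"):
    for d in r.tip_of(c,n)[:2]: print(c,n,round(d["score"],2),world(c,d["position"]))
cv2.imwrite("pics/z.png",cv2.resize(im[130:270,240:440],(800,560),interpolation=cv2.INTER_CUBIC))
E
```

```text
F [-0.1103 -0.2649 -1.4421] T [-0.0276 -0.0081  0.0215] q6 1.5019 tau6 -0.131 yaw -1.7423 [0.37   0.0303 0.185 ] 0.0528
scene handle 0.62 [0.5134 0.0332 0.0724]
scene jam_nut_mid 0.54 [0.6196 0.0531 0.1811]
scene set_nut_top 0.42 [0.6212 0.0539 0.1711]
scene cup 0.52 [ 0.5696  0.1832 -0.0009]
scene vial_a 0.63 [ 0.6102 -0.1329 -0.0006]
scene vial_a 0.45 [ 0.551  -0.1184  0.0015]
top handle 0.69 [0.5142 0.0292 0.0705]
top jam_nut_mid 0.56 [0.6216 0.0542 0.1787]
top cup 0.66 [ 0.5723  0.181  -0.004 ]
top vial_a 0.57 [ 0.5539 -0.1189  0.0018]
top vial_a 0.49 [ 0.6078 -0.1323  0.0005]
```

View pics/z.png

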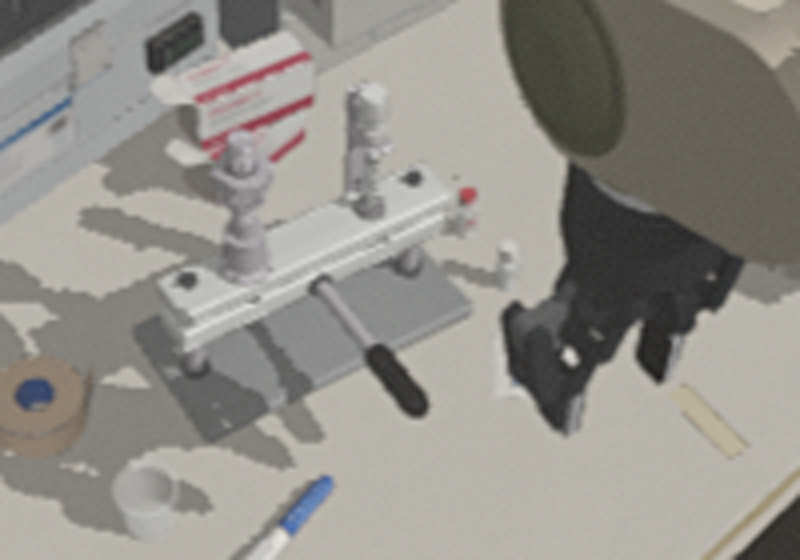

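The beam is now tight under the bridge, handle at z about 0.071, nut 0.180; cup and vials within a few mm of their first readings, gripper clear.

```bash
python3 -c "
from plant import r
print(r.finish_job())"
```

```text
the job is handed in; nothing more can be done
None
```

The dose stop is locked and the job is handed in at about 21 s, well inside the 72 s limit. No verdict was reported, so whether it passed rests on the checks below.

**What I did:** I pushed the slide down by the handle with shut fingers. Then I gripped the jam nut on its flats and turned it about 3.9 rad clockwise. Finally I pinched the handle, lifted the slide 28.4 mm to its end stop, let go and backed away.

**Last checks:**
- **Jam nut:** The turning torque rose from 0.06–0.07 N m while running free to about 0.165 N m over the last 0.35 rad or so. That suggests it is roughly 0.3 rad past first contact. After release, its flats lay within 0.03 rad of the jaws' final angle.
- **Slide:** The end stop was felt as 24.5 N on the lift. The final picture shows the beam up against the bridge, and the networks put the handle at about 0.071 m.
- **Cup and vials:** They read within about 6 mm of their first positions, which is close to the networks' error.
- **Robot:** The gripper is clear of everything.

**What disagreed or could not be checked:**
- **Fingertips:** They end about 6 mm behind the reported TCP, not 19 mm ahead as stated. I found this from where they met the handle and a test reach toward the table that met nothing, and corrected the heights.
- **Bottom push:** The force briefly reached 76 N, higher than intended, pressed by the fingertips. It stayed under the 120 N wrist limit.
- **Slide start:** It seemed to start at about 0.02 m, not fully up.
- **Set nut:** Its angle could not be measured directly, so the evidence that it did not turn is only indirect.

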